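# Fetch the moisture tin from under the low shelf with the reacher

### The job

A moisture tin has ended up under the low clear shelf, where a hand does not fit. Take the reacher by its grip, close its jaws on the tin under the shelf by squeezing the trigger, draw the tin out into the open still held in the jaws, then let go, leave the reacher lying flat on the table and set the tin flat into the carrier pocket with the green spot. Leave the two tins in the carrier, the amber bottle and the beaker where they are.

Things in the scene. Friction and masses are not known exactly. Their poses are not given: they have to be found in the camera images.
- lost_tin: The grey aluminium moisture tin under the shelf: upright closed cylinder, 63 mm diameter (lid edge 66), 42 mm high, about 90 g. Origin: centre of its underside, z up.
- shelf: Low clear acrylic shelf with aluminium corner posts, fixed. 160 mm deep along its x, 260 wide along its y; the gap beneath is 64 mm high, 248 wide; top face at 70 mm. Open only at its own -x side (front edge, blue trim), closed at back and sides. Origin: centre of its footprint on the table. The tin's centre is 50 to 80 mm behind the front edge, up to 30 mm off the middle.
- reacher: Pick-up reacher: black grip, orange trigger, aluminium tube, two steel jaws; 320 mm long, about 330 g. It lies flat on its skids and is meant to be slid along the table. Origin: on the table under the middle of the grip; x points along the tube to the jaws, z up. Grip 52 mm high, head 43 mm. A rubber palm pad stands 167 mm ahead, between the jaws.
- jaw_middle (a point): Point on the reacher's axis 205 mm ahead of its origin, 21 mm above the table: where the tin's centre should be when the jaws close. Axes as the reacher's.
- trigger (a joint): How far the trigger is pressed toward the fixed grip (m): 0 released, 0.018 at the end. Spring returned: 6 N to begin, plus 0.3 N per mm. Each mm closes both jaws by 0.022 rad; let go and they open. On the tin they stop it at about 0.007 to 0.014; a squeeze of 20 to 25 N then holds the tin.
- jaw_left: The jaw on the reacher's +y side: upright steel blade, 10 to 32 mm above the table. Origin on its hinge, 158 mm ahead and 28 mm to +y of the reacher's origin; tip 256 mm ahead. Open, the blades stand 91 mm apart inside (84 at the tips), 108 mm outside.
- jaw_right: The jaw on the reacher's -y side, the mirror image of jaw_left; origin on its hinge.
- carrier: Grey tin carrier, fixed to the table: three open square pockets in a row along its y, 80 mm apart, each 76 mm wide inside; floor 4 mm thick, walls 4 mm thick and 22 mm high. 84 mm by 244 mm. Origin: centre of its footprint on the table.
- green_spot: Green round spot, 60 mm across, on the floor of the empty pocket, at the pocket's middle, 4 mm above the table: the place for the tin.
- tray_tin_a: Another such tin, standing in the carrier; leave it. Origin: centre of its underside.
- tray_tin_b: Another such tin, standing in the carrier; leave it. Origin: centre of its underside.
- amber_bottle: Bystander: amber bottle, 62 mm diameter, 129 mm high. Origin: centre of its underside.
- beaker_by: Bystander: small glass beaker, 55 mm across, 67 mm high. Origin: centre of its underside.
- front_edge (a point): Middle of the shelf's open front edge, at the plate's underside, 64 mm above the table; x points into the gap.
- squeeze_point (a point): Middle of the grip and trigger pair, 28 mm above the table; axes as the reacher's. Take it here from above and squeeze along the tool's y. Fixed grip's outer face 32.5 mm to +y, trigger's outer face 32.5 mm to -y (65 mm in all, released); faces upright, flat from 8 to 48 mm above the table and 40 mm either way along x.
- balance: Furniture, fixed: glass-cased balance, 290 mm high, its case from about 90 mm before to 240 mm behind (x) and 125 mm either side (y) of the origin, which lies on the table; low keypad in front of it. It stands on a blue mat 2.6 mm thick that begins 180 mm to the right (-y) of the origin. The robot starts close in front of the case: rise to 400 mm before crossing to the reacher.

How it is judged:
On the way, in this order (a step that is already met when the one before it is completed fails the run):
1. the reacher's trigger is squeezed and both jaws grip the tin while it is still under the shelf (its centre more than 15 mm behind the front edge) (contact force between each of jaw_left, jaw_right and lost_tin above 0.8 N and value of joint trigger above 0.005 m and x of lost_tin in the frame of shelf above -0.065 m), for 0.2 s.
2. the tin is out in front of the shelf (its centre more than 35 mm before the front edge) and still gripped by both jaws (contact force between each of jaw_left, jaw_right and lost_tin above 0.8 N and value of joint trigger above 0.005 m and x of lost_tin in the frame of shelf below -0.115 m), for 0.2 s.
At the end, for the whole second after the job is handed in: The tin stands flat on the floor of the pocket with the green spot (centre within 12 mm of the spot's, underside below 8 mm, upright within 0.1 rad) and at rest; the reacher lies flat and still on the table with its trigger released; the two carrier tins are within 20 mm of where they stood (horizontal distance between lost_tin and green_spot below 0.012 m and height (world z) of lost_tin below 0.008 m and angle between each of lost_tin, reacher's own z axis and vertical below 0.1 rad and linear speed of each of lost_tin, reacher below 0.02 m/s and height (world z) of reacher between -0.01 and 0.01 m and value of joint trigger below 0.003 m and distance of each of tray_tin_a, tray_tin_b from where it was at the start of the episode below 0.02 m); the robot touches nothing.
It fails at once if the amber bottle is knocked over or shifted by more than 30 mm (distance of amber_bottle from where it was at the start of the episode above 0.03 m).
It fails at once if the beaker is knocked over or shifted by more than 30 mm (distance of beaker_by from where it was at the start of the episode above 0.03 m).
It fails at once if the tin is tipped over (angle between lost_tin's own z axis and vertical above 0.7 rad).
It fails at once if a carrier tin is shifted by more than 30 mm (taken out of its pocket) (distance of any of tray_tin_a, tray_tin_b from where it was at the start of the episode above 0.03 m).
It also fails if it takes over 58 s, if anything falls off the work surface, if the arm or the gripper's body presses on something with over 40 N, if the wrist force passes 120 N, or if a joint passes its speed limit or range.

### The arm

A 6-joint arm with a two-finger parallel gripper is mounted at the origin on a cart in front of the work surface, level with it; the furniture and walls round the work are solid. World frame = base frame: x ahead of the robot, y to its left, z up, the work surface at z = 0. Lengths are in m, angles in rad, forces in N, time in s.
With the tool pointing down it reaches from about 0.425 to 1.125 m from the base axis. Payload 14.9 kg.
Tool frame: the origin (TCP) lies midway between the tips of the shut fingers; the grasp point (between the pads) lies 19 mm behind it; z points along the fingers, y is the line along which they close (so a half turn about z gives the same grasp; the last joint's range is limited). The gripper opens to 91 mm and grips with 3 to 60 N. Pads are 32 mm wide; open, the fingers measure 118 mm over their backs; the gripper's body (76 mm by 178 mm) begins 60 mm behind the grasp point.
Start: joints at [1.197, 0.379, 1.734, -0, 1.028, -0.033], TCP at [0.234, 0.66, 0.214] pointing down, gripper open.
Joint ranges: [-2.77, 2.77], [-0.74, 2.19], [0, 2.66], [-1.06, 4.2], [0.31, 2.87], [-3.08, 3.08]. Speed limits (rad/s): [1.89, 1.89, 2.39, 3.14, 3.14, 3.14].

### API

Orientations are given as [roll, pitch, yaw] about the fixed x, y, z axes, in that order (R = Rz(yaw) Ry(pitch) Rx(roll)).
In Python, from rig import manip, cams, finish_job gives the robot as it stands.
- The arm moves only by the tool play_rows, never from a script. Its arguments are lists of equal length, an entry for each row: "hand": the opening, from -1 (shut) to 1 (fully open); "dp": the shift along the tool's x, y, z normalised to -1 to 1, where 1 is 0.1 m, a list of three; "turn": the turn, a rotation vector about the tool's x, y, z normalised to -1 to 1, where 1 is 30 degrees, a list of three. A call has 1 to 20 rows; each row is the pose to reach, as a shift and turn from the pose commanded when the call began, along the tool's axes at that moment; what a row does not reach only later rows make up. A row lasts 1/12 s, in which the tool goes at most 41.7 mm and 7.16 degrees, less where a joint would pass 70% of its speed; a pose out of reach is approached as far as the arm can. A call with a number of a shift or a turn outside -1 to 1 is refused whole. A call with a gripper value outside its range is refused whole. The fingers move at their own pace and stop on an object; "squeeze" is the grip in N (left out, the last holds). Time passes only in rows, so rows that repeat a pose let the fingers close. It gives the time, the measured TCP pose, the force, the opening and the grip force at its end, in the units of the state.
- manip.observe(): the state, without advancing time (a new reading comes with each control period).
- cams.get_image(name): name is "scene" or "side" or "wrist"; returns (picture, depth): 400x640x3 uint8, red, green, blue; 400x640 float32, m along the optical axis (not along the pixel's ray), 0 where there is no reading.
- cams.camera_model(name): a dict with "camera_matrix" (3x3 intrinsics, pixels), "camera_from_world" (4x4, takes a point from world to camera coordinates). Camera axes: x right, y up, looking along -z (the intrinsics and any distortion apply to the point x, -y, -z); pixel columns grow to the right and rows downward; lengths in m; the calibration is good to about 2 mm. A picture is of the moment at which its call begins: read the wrist's pose just before it. camera_model takes no time and is no camera call; for the wrist camera it gives the pose at the moment of the call.
- finish_job(): hands the job in; it is judged then, once.
Trained networks look in the newest picture that a camera, given by its name, has taken for a name from the list of things; names that differ only in an ending like _2 or _b are one class to them, and where a whole thing is asked for, a point or a joint stands for the part that bears it (a point fixed in the world has none). Each returns a list of dicts, best first, with "score" (0 to 1); they miss things now and then, are a little off and sometimes report something else, mostly with a low value. They report only what shows in the picture. A call takes as long as a camera call.
- cams.recognise(camera, name): "at" ([x, y, z] in m, in world coordinates, good to about 4 mm: the middle of the surface that is visible of it).
- cams.silhouettes(camera, name): "pixels" (400x640 bool, what is visible of it).
- cams.spot_point(camera, name): "at" ([x, y, z] in m, in world coordinates, good to about 4 mm: a listed point, or the origin of a listed thing).
The state is a dict: "time": time; "joint_pos": joint angles; "dq": joint speeds; "tau": joint torques, N m; "ee_pos": TCP position; "tcp_rot": TCP orientation; "force": force on the tool from outside, world axes, zero at the start; "ft_torque": the same for the moment, N m; "opening": finger opening in m; "grasp_force": force on a finger pad.
Only numpy, scipy, OpenCV 4.12 (cv2) and the standard library are available. Lean on these libraries where they do the work, as an engineer would, in place of code of your own. Each camera call takes 0.05 s, during which the arm holds its last target. There are 200 camera calls.

## Working session

There is one attempt and no reset: what is moved stays moved. The work goes in short steps, Python scripts to look and compute and a tool call to move; the robot and the scene stay as the last step left them, time stands still between calls to the robot, and variables do not carry over. Pictures are saved under pics/ and viewed, at most 14 in all, crops included, and the job is handed in when it is done.

Besides the shell and the picture viewer there is one more tool, called after "Call:" as name(argument=value, ...), one argument or row to a line, values as JSON. play_rows: Moves the arm, as the interface text tells. Its arguments: {"type":"object","properties":{"hand":{"type":"array"},"dp":{"type":"array"},"turn":{"type":"array"},"squeeze":{"type":"number"}},"required":["hand","dp","turn"]}

```bash
mkdir -p pics; ls
cat > h.py <<'E'
from rig import manip, cams, finish_job
import numpy as np, cv2
def snap(n,f):
    im,d=cams.get_image(n); cv2.imwrite('pics/'+f,im[:,:,::-1]); return im,d
def world(n,u,v,d=None,z=None):
    m=cams.camera_model(n);K=np.array(m["camera_matrix"]);T=np.linalg.inv(np.array(m["camera_from_world"]))
    r=np.linalg.inv(K)@[u,v,1]; c=np.array([r[0],-r[1],-1])
    if d is not None: return (T@np.r_[c*d,1])[:3]
    w=T[:3,:3]@c; o=T[:3,3]; return o+w*(z-o[2])/w[2]
E
python3 - <<'E'
from h import *
s=manip.observe();print(s['time'],s['ee_pos'],s['tcp_rot'],s['opening'])
for n in['scene','side']:
    snap(n,n+'0.png')
    for t in['lost_tin','reacher','squeeze_point','jaw_middle','shelf','front_edge','carrier','green_spot','tray_tin_a','amber_bottle','beaker_by','jaw_left','jaw_right','balance']:
        print(n,t,[(np.round(r['at'],3).tolist(),round(r['score'],2)) for r in cams.spot_point(n,t)][:3])
E
```

```text
pics
0.0 [0.23383523 0.65938434 0.21331329] [-3.14053341e+00 -6.45029059e-05  2.80076284e+00] 0.09148826391712184
scene lost_tin []
scene reacher [([0.453, 0.141, -0.002], 0.81), ([0.519, -0.27, -0.002], 0.71), ([0.68, 0.074, 0.007], 0.69)]
scene squeeze_point [([0.453, 0.146, 0.028], 0.56)]
scene jaw_middle [([0.447, -0.06, 0.021], 0.64), ([0.523, -0.268, 0.0], 0.42)]
scene shelf [([0.522, -0.264, 0.0], 0.95)]
scene front_edge [([0.501, -0.186, 0.063], 0.93)]
scene carrier [([0.684, 0.073, 0.002], 0.89)]
scene green_spot [([0.675, 0.151, 0.006], 0.71), ([0.802, -0.088, -0.0], 0.56)]
scene tray_tin_a [([0.684, -0.01, 0.001], 0.8), ([0.679, 0.074, 0.004], 0.64)]
scene amber_bottle [([0.791, -0.181, -0.004], 0.86)]
scene beaker_by []
scene jaw_left [([0.469, -0.014, 0.026], 0.59)]
scene jaw_right [([0.42, -0.012, 0.022], 0.7)]
scene balance [([0.521, -0.269, 0.0], 0.21)]
side lost_tin [([0.542, -0.238, 0.002], 0.65), ([0.42, -0.014, 0.022], 0.28)]
side reacher []
side squeeze_point [([0.452, 0.144, 0.031], 0.96), ([0.503, -0.188, 0.062], 0.67)]
side jaw_middle [([0.476, -0.014, 0.022], 0.26)]
side shelf [([0.511, -0.265, -0.0], 0.89)]
side front_edge [([0.501, -0.191, 0.064], 0.64)]
side carrier [([0.678, 0.073, 0.002], 0.62)]
side green_spot [([0.679, 0.146, 0.003], 0.42)]
side tray_tin_a [([0.686, -0.01, 0.005], 0.89), ([0.679, 0.071, 0.006], 0.83), ([0.498, -0.191, 0.062], 0.2)]
side amber_bottle [([0.502, -0.188, 0.064], 0.17)]
side beaker_by [([0.804, -0.094, 0.002], 0.92)]
side jaw_left [([0.476, -0.017, 0.024], 0.71)]
side jaw_right [([0.421, -0.011, 0.021], 0.44)]
side balance []
```

View pics/scene0.png

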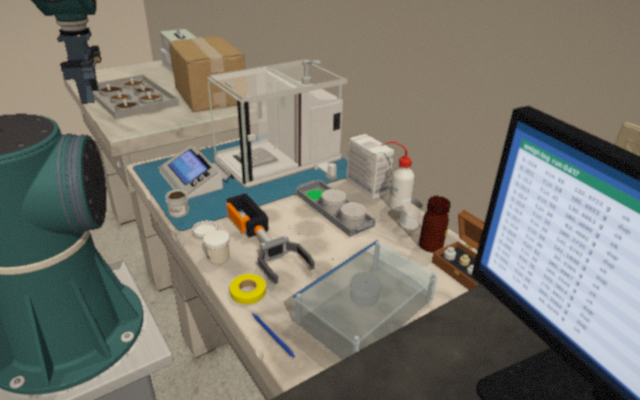

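View pics/side0.png

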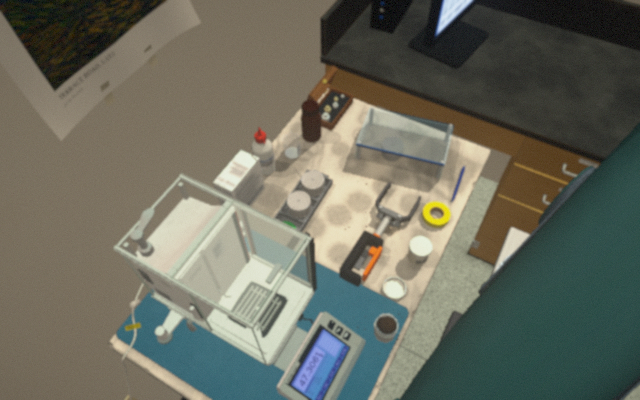

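Scene view: reacher at (250,215)–(285,260), shelf with the tin at (365,288), and the empty green pocket at (315,195). Side view: grip at (360,258), and the blue trim of the shelf front from (357,133) to (448,162). I'll rise first and measure between moves.

Call:
play_rows(
  hand=[1, 1, 1],
  dp=[
    [0, 0, -0.4],
    [0, 0, -0.8],
    [0, 0, -1],
  ],
  turn=[
    [0, 0, 0],
    [0, 0, 0],
    [0, 0, 0],
  ],
)

```text
time: 1.75
ee_pos: [0.2344, 0.6608, 0.3186]
tcp_rot: [3.138, 0.0, 2.801]
force: [0.9, -0.3, 1.4]
opening: 0.0918
grasp_force: 0.0
```

Call:
play_rows(
  hand=[1, 1, 1, 1],
  dp=[
    [0, 0, -0.4],
    [0, 0, -0.8],
    [0, 0, -0.95],
    [0, 0, -0.95],
  ],
  turn=[
    [0, 0, 0],
    [0, 0, 0],
    [0, 0, 0],
    [0, 0, 0],
  ],
)

```text
time: 2.08
ee_pos: [0.2345, 0.6611, 0.4142]
tcp_rot: [3.135, 0.0, 2.801]
force: [-0.2, -0.2, 1.3]
opening: 0.0916
grasp_force: 0.0
```

Run:
```python
from h import *
s=manip.observe();print(s['time'],s['ee_pos'],s['tcp_rot'])
# shelf front edge from blue trim, tin from silhouette
for n in['scene','side']:
    im,d=cams.get_image(n)
    f=[r for r in cams.silhouettes(n,'shelf')]
    hsv=cv2.cvtColor(im,cv2.COLOR_RGB2HSV)
    if f:
        m=cv2.dilate(f[0]['pixels'].astype(np.uint8),np.ones((7,7)))>0
        b=m&(hsv[...,0]>98)&(hsv[...,0]<125)&(hsv[...,1]>110)
        v,u=np.nonzero(b)
        P=np.array([world(n,a,c,z=0.067)[:2] for a,c in zip(u,v)])
        c=np.median(P,0);P=P[np.abs(P-c).max(1)<.16]
        x0,y0=P.mean(0); vx=np.linalg.svd(P-P.mean(0))[2][0]; t=(P-P.mean(0))@vx
        print(n,'trim',len(P),x0,y0,np.degrees(np.arctan2(vx[1],vx[0])),t.min(),t.max(),P.mean(0)+vx*(t.min()+t.max())/2, 'resid',np.std((P-P.mean(0))@[-vx[1],vx[0]]))
    for t in['lost_tin']:
        for r in cams.silhouettes(n,t)[:2]:
            v,u=np.nonzero(r['pixels']); print(n,t,r['score'],len(u),u.min(),u.max(),v.min(),v.max(), world(n,(u.min()+u.max())/2,(v.min()+v.max())/2,z=.021))
    for t in['lost_tin','front_edge','shelf','jaw_left','jaw_right','jaw_middle','squeeze_point','balance']:
        print(n,t,[(np.round(r['at'],3).tolist(),round(r['score'],2)) for r in cams.spot_point(n,t)][:2])
# white cup heights near the grip
im,d=cams.get_image('scene')
for u,v in[(216,236),(204,228),(248,282),(178,197)]: print(u,v,world('scene',u,v,d=d[v,u]))
```

```text
2.0833 [0.23448513 0.66108015 0.41423641] [3.13461667e+00 2.52435181e-04 2.80081490e+00]
scene trim 66 0.47169913693700705 -0.1943329284504282 -168.81924152234743 -0.1255296534048074 0.07507579584209875 [ 0.49644727 -0.1894413 ] resid 0.0008530825602100393
scene lost_tin 0.72 297 227 248 203 232 [0.4325675  0.14644399 0.021     ]
scene lost_tin []
scene front_edge [([0.498, -0.189, 0.065], 0.94)]
scene shelf [([0.518, -0.268, -0.002], 0.98)]
scene jaw_left [([0.447, -0.058, 0.023], 0.73), ([0.522, -0.268, 0.0], 0.68)]
scene jaw_right []
scene jaw_middle [([0.447, -0.061, 0.022], 0.69)]
scene squeeze_point [([0.454, 0.144, 0.028], 0.68), ([0.673, 0.15, 0.006], 0.61)]
scene balance [([0.473, -0.015, 0.022], 0.49), ([0.793, -0.183, -0.004], 0.4)]
  return _methods._mean(a, axis=axis, dtype=dtype,
  ret = ret.dtype.type(ret / rcount)
Traceback (most recent call last):
numpy.exceptions.AxisError: axis 1 is out of bounds for array of dimension 1
```

Call:
play_rows(
  hand=[1, 1, 1, 1],
  dp=[
    [-0.25, -0.28, 0],
    [-0.5, -0.55, 0],
    [-0.75, -0.82, 0],
    [-0.91, -1, 0],
  ],
  turn=[
    [0, 0, 0],
    [0, 0, 0],
    [0, 0, 0],
    [0, 0, 0],
  ],
)

```text
time: 3.07
ee_pos: [0.287, 0.5328, 0.4089]
tcp_rot: [-3.141, 0.0, 2.801]
force: [0.2, -0.1, 1.1]
opening: 0.0914
grasp_force: 0.0
```

Call:
play_rows(
  hand=[1, 1, 1, 1],
  dp=[
    [-0.25, -0.28, 0],
    [-0.5, -0.55, 0],
    [-0.75, -0.82, 0],
    [-0.91, -1, 0],
  ],
  turn=[
    [0, 0, 0],
    [0, 0, 0],
    [0, 0, 0],
    [0, 0, 0],
  ],
)

```text
time: 3.4
ee_pos: [0.3393, 0.408, 0.4091]
tcp_rot: [3.141, 0.0, 2.8]
force: [-0.9, -1.3, -0.6]
opening: 0.0913
grasp_force: 0.0
```

Call:
play_rows(
  hand=[1, 1, 1, 1],
  dp=[
    [-0.25, -0.28, 0],
    [-0.5, -0.55, 0],
    [-0.75, -0.82, 0],
    [-0.91, -1, 0],
  ],
  turn=[
    [0, 0, 0],
    [0, 0, 0],
    [0, 0, 0],
    [0, 0, 0],
  ],
)

```text
time: 3.73
ee_pos: [0.3916, 0.2834, 0.4092]
tcp_rot: [3.141, 0.001, 2.8]
force: [-0.6, 0.8, -0.5]
opening: 0.0909
grasp_force: 0.0
```

Call:
play_rows(
  hand=[1, 1, 1, 1, 1],
  dp=[
    [-0.25, -0.28, 0],
    [-0.5, -0.55, 0],
    [-0.75, -0.82, 0],
    [-0.91, -1, 0],
    [-0.91, -1, 0],
  ],
  turn=[
    [0, 0, 0],
    [0, 0, 0],
    [0, 0, 0],
    [0, 0, 0],
    [0, 0, 0],
  ],
)

```text
time: 4.15
ee_pos: [0.4445, 0.158, 0.4091]
tcp_rot: [-3.141, 0.001, 2.798]
force: [0.2, 0.1, 0.5]
opening: 0.0914
grasp_force: 0.0
```

Call:
play_rows(
  hand=[1, 1, 1, 1],
  dp=[
    [0, 0, 0],
    [0, 0, 0],
    [0, 0, 0],
    [0, 0, 0],
  ],
  turn=[
    [0, 0, 0.22],
    [0, 0, 0.44],
    [0, 0, 0.66],
    [0, 0, 0.8],
  ],
)

```text
time: 4.48
ee_pos: [0.4432, 0.1614, 0.409]
tcp_rot: [3.141, -0.0, 2.376]
force: [-0.1, -0.7, -0.4]
opening: 0.0913
grasp_force: 0.0
```

Call:
play_rows(
  hand=[1, 1, 1, 1],
  dp=[
    [0, 0, 0],
    [0, 0, 0],
    [0, 0, 0],
    [0, 0, 0],
  ],
  turn=[
    [0, 0, 0.22],
    [0, 0, 0.44],
    [0, 0, 0.66],
    [0, 0, 0.8],
  ],
)

```text
time: 4.82
ee_pos: [0.4432, 0.1615, 0.409]
tcp_rot: [3.141, -0.0, 1.957]
force: [-0.4, -0.1, -0.4]
opening: 0.0913
grasp_force: 0.0
```

Call:
play_rows(
  hand=[1, 1, 1, 1, 1],
  dp=[
    [0, 0, 0],
    [0, 0, 0],
    [0, 0, 0],
    [0, 0, 0],
    [0, 0, 0],
  ],
  turn=[
    [0, 0, 0.22],
    [0, 0, 0.44],
    [0, 0, 0.66],
    [0, 0, 0.8],
    [0, 0, 0.8],
  ],
)

```text
time: 5.23
ee_pos: [0.4432, 0.1615, 0.409]
tcp_rot: [3.141, -0.0, 1.541]
force: [0.0, 0.0, 0.1]
opening: 0.0914
grasp_force: 0.0
```

Run:
```python
from h import *
s=manip.observe();print(s['time'],s['ee_pos'],s['tcp_rot'],s['joint_pos'])
snap('wrist','w1.png')
for n in['wrist','side','scene']:
  if n!='wrist': im,d=snap(n,n+'1.png')
  for t in['lost_tin','jaw_left','jaw_right','jaw_middle','squeeze_point','reacher','green_spot']:
    print(n,t,[(np.round(r['at'],3).tolist(),round(r['score'],2)) for r in cams.spot_point(n,t)][:2])
for u,v in[(216,236),(204,228),(248,282),(178,197)]: print(u,v,world('scene',u,v,d=d[v,u]))
a=cv2.imread('pics/scene1.png')[225:355,275:445];b=cv2.imread('pics/side1.png')[95:195,330:460]
cv2.imwrite('pics/c1.png',np.vstack([cv2.resize(a,(510,390)),cv2.resize(b,(510,392))])[:600])
```

```text
5.2333 [0.44318634 0.16150798 0.40901942] [ 3.14144882e+00 -1.33704737e-04  1.54095907e+00] [ 3.00005241e-01 -1.94849452e-01  2.00033373e+00  8.21672771e-05
  1.33592899e+00  3.29823392e-01]
wrist lost_tin []
wrist jaw_left []
wrist jaw_right []
wrist jaw_middle [([0.677, 0.154, 0.004], 0.7)]
wrist squeeze_point [([0.454, 0.143, 0.03], 0.65)]
wrist reacher [([0.452, 0.144, 0.004], 0.66)]
wrist green_spot [([0.678, 0.155, 0.005], 0.76)]
side lost_tin [([0.542, -0.237, -0.0], 0.46)]
side jaw_left [([0.478, -0.014, 0.021], 0.61)]
side jaw_right [([0.42, -0.014, 0.02], 0.49)]
side jaw_middle [([0.447, -0.059, 0.018], 0.92)]
side squeeze_point [([0.454, 0.142, 0.03], 0.65), ([0.683, -0.011, 0.008], 0.24)]
side reacher [([0.45, 0.142, 0.001], 0.94)]
side green_spot [([0.501, -0.188, 0.063], 0.68), ([0.68, 0.151, 0.005], 0.55)]
scene lost_tin []
scene jaw_left [([0.474, -0.014, 0.022], 0.83)]
scene jaw_right [([0.415, -0.013, 0.022], 0.73)]
scene jaw_middle [([0.447, -0.061, 0.022], 0.92)]
scene squeeze_point [([0.453, 0.144, 0.027], 0.65), ([0.79, -0.182, -0.001], 0.28)]
scene reacher [([0.455, 0.14, -0.002], 0.74)]
scene green_spot [([0.676, 0.15, 0.003], 0.58)]
216 236 [0.33556961 0.05117907 0.06084412]
204 228 [0.35101429 0.17129272 0.00423722]
248 282 [ 0.34928006 -0.07390317  0.0111829 ]
178 197 [0.32348151 0.25925059 0.05840824]
```

View pics/w1.png

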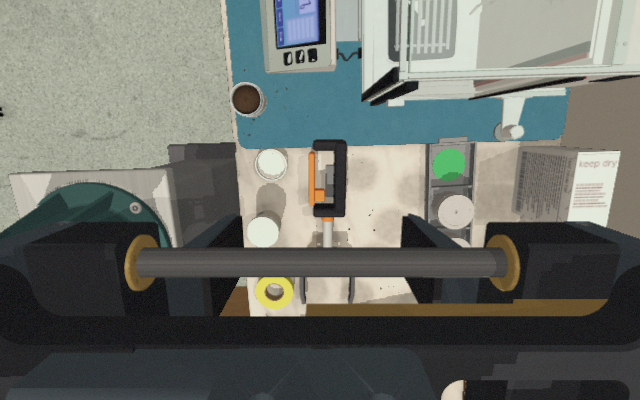

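Wrist view: the grip is in the middle at (330,178), with the mat edge just behind it at row 145 and the green spot at (450,163). The tool yaw already matches the reacher's.

Call:
play_rows(
  hand=[1, 1, 1, 1],
  dp=[
    [-0.1, 0.05, 0.3],
    [-0.18, 0.1, 0.6],
    [-0.18, 0.1, 0.9],
    [-0.18, 0.1, 1],
  ],
  turn=[
    [0, 0, 0],
    [0, 0, 0],
    [0, 0, 0],
    [0, 0, 0],
  ],
)

```text
time: 6.77
ee_pos: [0.4513, 0.1421, 0.3051]
tcp_rot: [-3.137, 0.001, 1.543]
force: [0.3, -0.5, -0.6]
opening: 0.0914
grasp_force: 0.0
```

Call:
play_rows(
  hand=[1, 1, 1, 1],
  dp=[
    [0, 0, 0.3],
    [0, 0, 0.6],
    [0, 0, 0.9],
    [0, 0, 1],
  ],
  turn=[
    [0, 0, 0],
    [0, 0, 0],
    [0, 0, 0],
    [0, 0, 0],
  ],
)

```text
time: 7.1
ee_pos: [0.4514, 0.1426, 0.2062]
tcp_rot: [-3.138, 0.001, 1.544]
force: [-1.3, -0.2, -0.3]
opening: 0.0908
grasp_force: 0.0
```

Call:
play_rows(
  hand=[1, 1, 1, 1],
  dp=[
    [0, 0, 0.3],
    [0, 0, 0.6],
    [0, 0, 0.9],
    [0, 0, 1],
  ],
  turn=[
    [0, 0, 0],
    [0, 0, 0],
    [0, 0, 0],
    [0, 0, 0],
  ],
)

```text
time: 7.43
ee_pos: [0.4519, 0.1427, 0.1069]
tcp_rot: [-3.139, 0.001, 1.544]
force: [-0.5, -1.2, -0.5]
opening: 0.091
grasp_force: 0.0
```

View pics/c1.png

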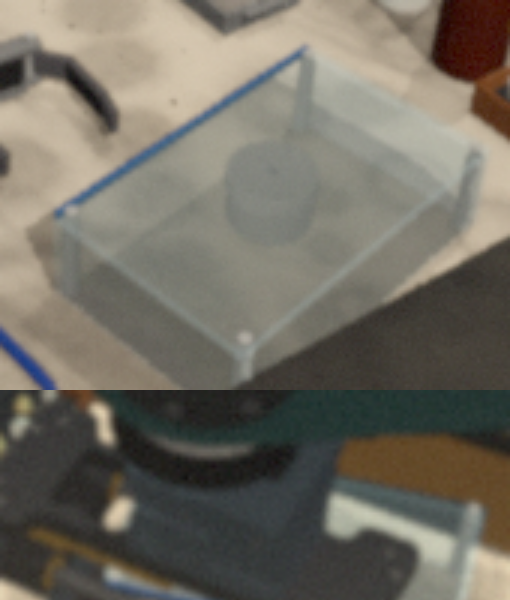

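Run:
```python
from h import *
s=manip.observe();print(s['time'],s['ee_pos'],s['tcp_rot'])
snap('wrist','w2.png')
for t in['squeeze_point','reacher']: print(t,[(np.round(r['at'],3).tolist(),round(r['score'],2)) for r in cams.spot_point('wrist',t)][:2])
```

```text
7.4333 [0.45192467 0.14271539 0.10685767] [-3.13858063e+00  8.69081454e-04  1.54428786e+00]
squeeze_point []
reacher [([0.453, 0.144, -0.0], 0.74)]
```

Crop: the tin's lid ellipse is centred near (271,169) and its underside near (271,215). The blue trim runs from (62,213) to (305,48), and the tin sits nearer its far (+x) end. Next, turn those into positions and do the last descent.

Call:
play_rows(
  hand=[1, 1, 1, 1, 1, 1],
  dp=[
    [0, 0.01, 0.25],
    [0, 0.01, 0.5],
    [0, 0.01, 0.7],
    [0, 0.01, 0.85],
    [0, 0.01, 0.95],
    [0, 0.01, 0.95],
  ],
  turn=[
    [0, 0, 0],
    [0, 0, 0],
    [0, 0, 0],
    [0, 0, 0],
    [0, 0, 0],
    [0, 0, 0],
  ],
)

```text
time: 8.08
ee_pos: [0.4544, 0.143, 0.0141]
tcp_rot: [3.142, -0.0, 1.544]
force: [-0.4, -0.1, 0.5]
opening: 0.0913
grasp_force: 0.0
```

Call:
play_rows(
  hand=[0.2, -0.2, -0.5, -0.5, -0.5, -0.5, -0.5, -0.5],
  dp=[
    [0, 0, 0],
    [0, 0, 0],
    [0, 0, 0],
    [0, 0, 0],
    [0, 0, 0],
    [0, 0, 0],
    [0, 0, 0],
    [0, 0, 0],
  ],
  turn=[
    [0, 0, 0],
    [0, 0, 0],
    [0, 0, 0],
    [0, 0, 0],
    [0, 0, 0],
    [0, 0, 0],
    [0, 0, 0],
    [0, 0, 0],
  ],
  squeeze=4.5,
)

```text
time: 8.75
ee_pos: [0.4539, 0.1429, 0.0145]
tcp_rot: [3.141, -0.0, 1.544]
force: [-3.0, -1.1, 8.6]
opening: 0.0647
grasp_force: 4.5
```

Run:
```python
from h import *
s=manip.observe();print(s['time'],s['ee_pos'],s['tcp_rot'],s['opening'],s['grasp_force'])
p=lambda u,v,z:world('scene',275+u/3,225+v/3,z=z)
A,B=p(62,213,.067),p(305,48,.067); d=(B-A)/np.linalg.norm(B-A);print('edge',A,B,(A+B)/2,np.degrees(np.arctan2(d[1],d[0])),np.linalg.norm(B-A))
yx=d[:2]; xx=np.array([yx[1],-yx[0]]); F=np.array([.4985,-.189])
for q in(p(271,169,.042),p(271,215,0),np.array([.542,-.2375,0])): print('tin',q,'depth',(q[:2]-F)@xx,'lat',(q[:2]-F)@yx)
for n in['scene','side']:
  cams.get_image(n)
  for t in['jaw_left','jaw_right','jaw_middle','squeeze_point','lost_tin']:
    print(n,t,[(np.round(r['at'],3).tolist(),round(r['score'],2)) for r in cams.spot_point(n,t)][:2])
```

```text
8.75 [0.45394899 0.14287059 0.0144915 ] [ 3.14145019e+00 -1.30316425e-04  1.54393039e+00] 0.06474874463932566 4.501362070441246
edge [ 0.38212136 -0.21543719  0.067     ] [ 0.62689487 -0.16402726  0.067     ] [ 0.50450811 -0.18973222  0.067     ] 11.86145992775943 0.2501140727400051
tin [ 0.54063009 -0.23410918  0.042     ] depth 0.052805654609170014 lat 0.03195849715110102
tin [ 0.54255944 -0.23680539  0.        ] depth 0.05584085933509328 lat 0.03329245210980466
tin [ 0.542  -0.2375  0.    ] depth 0.05640565070605137 lat 0.032602186558985995
scene jaw_left [([0.476, -0.016, 0.022], 0.86)]
scene jaw_right [([0.414, -0.011, 0.023], 0.82)]
scene jaw_middle [([0.444, -0.058, 0.023], 0.71)]
scene squeeze_point [([0.455, 0.143, 0.028], 0.69)]
scene lost_tin []
side jaw_left []
side jaw_right [([0.42, -0.012, 0.022], 0.45)]
side jaw_middle [([0.787, -0.184, 0.003], 0.25)]
side squeeze_point [([0.454, 0.143, 0.031], 0.69), ([0.681, 0.072, 0.001], 0.35)]
side lost_tin []
```

Call:
play_rows(
  hand=[-0.5, -0.5, -0.5, -0.5, -0.5, -0.5, -0.5, -0.5, -0.5, -0.5, -0.5, -0.5, -0.5, -0.5],
  dp=[
    [-0.05, 0.02, 0],
    [-0.1, 0.04, 0],
    [-0.15, 0.06, 0],
    [-0.2, 0.08, 0],
    [-0.25, 0.1, 0],
    [-0.3, 0.12, 0],
    [-0.35, 0.14, 0],
    [-0.4, 0.16, 0],
    [-0.45, 0.18, 0],
    [-0.5, 0.2, 0],
    [-0.53, 0.22, 0],
    [-0.55, 0.23, 0],
    [-0.55, 0.23, 0],
    [-0.55, 0.23, 0],
  ],
  turn=[
    [0, 0, -0.03],
    [0, 0, -0.07],
    [0, 0, -0.11],
    [0, 0, -0.15],
    [0, 0, -0.19],
    [0, 0, -0.23],
    [0, 0, -0.27],
    [0, 0, -0.31],
    [0, 0, -0.35],
    [0, 0, -0.38],
    [0, 0, -0.41],
    [0, 0, -0.43],
    [0, 0, -0.43],
    [0, 0, -0.43],
  ],
  squeeze=5,
)

```text
time: 10.52
ee_pos: [0.4757, 0.0871, 0.0144]
tcp_rot: [3.141, 0.0, 1.769]
force: [-0.8, -2.1, 4.3]
opening: 0.065
grasp_force: 5.0
```

```bash
cat > look.py <<'E'
from h import *
import sys
s=manip.observe();print(s['time'],s['ee_pos'],s['tcp_rot'],s['opening'],s['grasp_force'],s['force'])
for n in['scene','side']:
  im,d=snap(n,n+sys.argv[1]+'.png')
  for t in['jaw_left','jaw_right','jaw_middle','squeeze_point','lost_tin']:
    print(n,t,[(np.round(r['at'],3).tolist(),round(r['score'],2)) for r in cams.spot_point(n,t)][:2])
a=cv2.imread('pics/scene%s.png'%sys.argv[1])[195:345,225:425]
cv2.imwrite('pics/c%s.png'%sys.argv[1],cv2.resize(a,(800,600),interpolation=cv2.INTER_CUBIC))
E
python3 look.py 3
```

```text
10.5167 [0.4757403  0.08707918 0.01443267] [3.14100814e+00 1.25386622e-04 1.76910624e+00] 0.06503769181308573 4.995448216795921 [-0.80925675 -2.09371566  4.30512682]
scene jaw_left [([0.532, -0.062, 0.023], 0.86)]
scene jaw_right [([0.475, -0.069, 0.021], 0.73), ([0.682, 0.073, 0.003], 0.67)]
scene jaw_middle [([0.516, -0.111, 0.025], 0.8)]
scene squeeze_point [([0.477, 0.086, 0.028], 0.63)]
scene lost_tin []
side jaw_left []
side jaw_right []
side jaw_middle []
side squeeze_point [([0.477, 0.087, 0.029], 0.76)]
side lost_tin [([0.475, 0.09, 0.033], 0.25)]
```

View pics/c3.png

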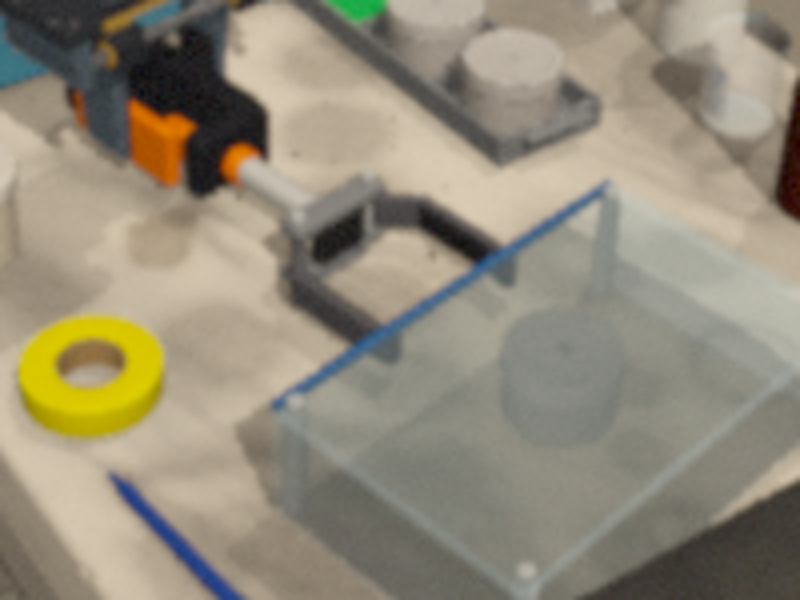

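The crop shows the reacher turned with the tool, its jaws (400,350) and (510,270) just before the blue trim, lined up on the tin at (562,375). Slide in now.

Call:
play_rows(
  hand=[-0.5, -0.5, -0.5, -0.5, -0.5, -0.5, -0.5, -0.5, -0.5, -0.5, -0.5, -0.5],
  dp=[
    [-0.07, 0, 0],
    [-0.14, 0, 0],
    [-0.21, 0, 0],
    [-0.28, 0, 0],
    [-0.35, 0, 0],
    [-0.42, 0, 0],
    [-0.49, 0, 0],
    [-0.56, 0, 0],
    [-0.63, 0, 0],
    [-0.7, 0, 0],
    [-0.7, 0, 0],
    [-0.7, 0, 0],
  ],
  turn=[
    [0, 0, 0],
    [0, 0, 0],
    [0, 0, 0],
    [0, 0, 0],
    [0, 0, 0],
    [0, 0, 0],
    [0, 0, 0],
    [0, 0, 0],
    [0, 0, 0],
    [0, 0, 0],
    [0, 0, 0],
    [0, 0, 0],
  ],
)

```text
time: 12.12
ee_pos: [0.4898, 0.018, 0.0143]
tcp_rot: [3.141, 0.001, 1.769]
force: [0.5, -5.3, 5.3]
opening: 0.0651
grasp_force: 5.0
```

Call:
play_rows(
  hand=[-0.5, -0.5, -0.5, -0.5, -0.5, -0.5, -0.5, -0.5, -0.5, -0.5, -0.5],
  dp=[
    [-0.07, 0, 0],
    [-0.14, 0, 0],
    [-0.21, 0, 0],
    [-0.28, 0, 0],
    [-0.35, 0, 0],
    [-0.4, 0, 0],
    [-0.45, 0, 0],
    [-0.49, 0, 0],
    [-0.52, 0, 0],
    [-0.52, 0, 0],
    [-0.52, 0, 0],
  ],
  turn=[
    [0, 0, 0],
    [0, 0, 0],
    [0, 0, 0],
    [0, 0, 0],
    [0, 0, 0],
    [0, 0, 0],
    [0, 0, 0],
    [0, 0, 0],
    [0, 0, 0],
    [0, 0, 0],
    [0, 0, 0],
  ],
)

```text
time: 13.03
ee_pos: [0.4995, -0.0327, 0.014]
tcp_rot: [3.142, 0.0, 1.769]
force: [-0.4, -4.0, 3.6]
opening: 0.065
grasp_force: 5.0
```

```bash
python3 look.py 4
```

```text
13.0333 [ 0.49946171 -0.0327206   0.01396623] [3.14158752e+00 3.41172184e-04 1.76940480e+00] 0.06499862953150812 4.999488741159439 [-0.36498346 -3.96093845  3.61214655]
scene jaw_left [([0.684, 0.072, 0.001], 0.51)]
scene jaw_right []
scene jaw_middle [([0.788, -0.185, 0.0], 0.71)]
scene squeeze_point [([0.501, -0.03, 0.031], 0.97)]
scene lost_tin []
side jaw_left []
side jaw_right [([0.511, -0.269, 0.001], 0.6), ([0.505, -0.192, 0.02], 0.5)]
side jaw_middle [([0.542, -0.231, 0.014], 0.56)]
side squeeze_point [([0.5, -0.03, 0.03], 0.61)]
side lost_tin []
```

View pics/c4.png

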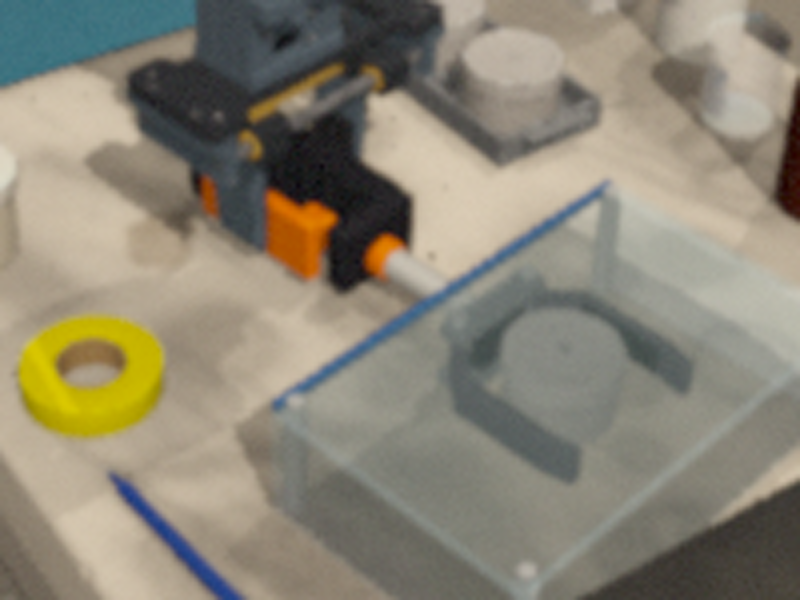

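The tin at (562,370) is between both jaws, roughly centred. Squeeze.

Call:
play_rows(
  hand=[-0.5, -0.5, -0.5, -0.5, -0.5, -0.5],
  dp=[
    [0, 0, 0],
    [0, 0, 0],
    [0, 0, 0],
    [0, 0, 0],
    [0, 0, 0],
    [0, 0, 0],
  ],
  turn=[
    [0, 0, 0],
    [0, 0, 0],
    [0, 0, 0],
    [0, 0, 0],
    [0, 0, 0],
    [0, 0, 0],
  ],
  squeeze=10,
)

```text
time: 14.13
ee_pos: [0.4997, -0.0323, 0.014]
tcp_rot: [3.141, 0.0, 1.769]
force: [4.1, 2.2, 3.7]
opening: 0.0574
grasp_force: 10.0
```

Call:
play_rows(
  hand=[-0.5, -0.5, -0.5, -0.5, -0.5, -0.5, -0.5, -0.5, -0.5, -0.5],
  dp=[
    [0, 0, 0],
    [0, 0, 0],
    [0, 0, 0],
    [0, 0, 0],
    [0, 0, 0],
    [0, 0, 0],
    [0, 0, 0],
    [0, 0, 0],
    [0, 0, 0],
    [0, 0, 0],
  ],
  turn=[
    [0, 0, 0],
    [0, 0, 0],
    [0, 0, 0],
    [0, 0, 0],
    [0, 0, 0],
    [0, 0, 0],
    [0, 0, 0],
    [0, 0, 0],
    [0, 0, 0],
    [0, 0, 0],
  ],
  squeeze=23,
)

```text
time: 14.97
ee_pos: [0.4997, -0.0324, 0.0141]
tcp_rot: [3.141, 0.0, 1.769]
force: [3.7, 1.6, 4.3]
opening: 0.0527
grasp_force: 23.0
```

```bash
python3 look.py 5
```

```text
14.9667 [ 0.49966451 -0.03236998  0.01405541] [3.14119441e+00 5.12860608e-05 1.76917201e+00] 0.05265049825581663 23.003663420677185 [3.73851211 1.56510703 4.33342289]
scene jaw_left []
scene jaw_right [([0.502, -0.187, 0.065], 0.42)]
scene jaw_middle []
scene squeeze_point [([0.494, -0.032, 0.028], 0.63)]
scene lost_tin []
side jaw_left []
side jaw_right [([0.5, -0.19, 0.022], 0.53)]
side jaw_middle [([0.534, -0.232, 0.017], 0.61)]
side squeeze_point [([0.678, 0.073, 0.006], 0.68), ([0.492, -0.032, 0.03], 0.61)]
side lost_tin []
```

View pics/c5.png

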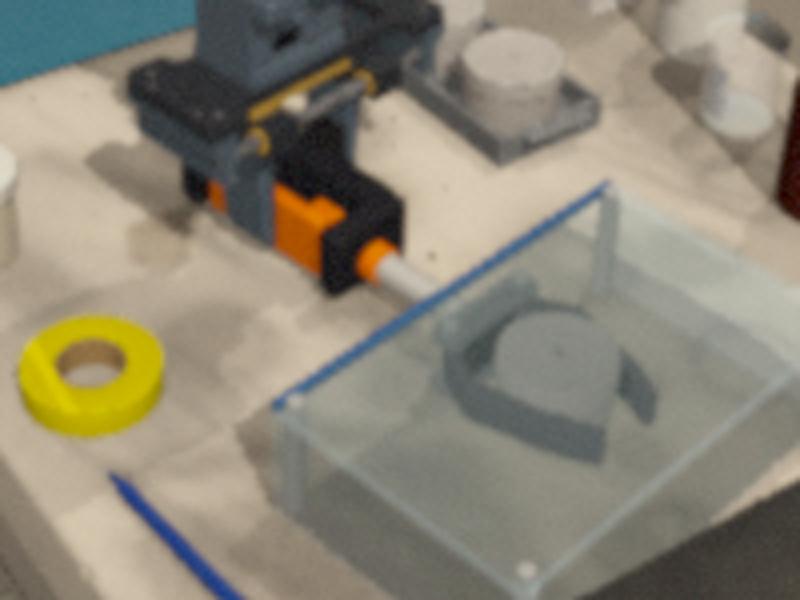

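Opening 52.7 mm, so the trigger is about 12 mm in; the picture shows the jaws closed round the tin (560,355). Draw it out.

Call:
play_rows(
  hand=[-0.5, -0.5, -0.5, -0.5, -0.5, -0.5, -0.5, -0.5, -0.5, -0.5, -0.5, -0.5],
  dp=[
    [0.05, 0, 0],
    [0.1, 0, 0],
    [0.16, 0, 0],
    [0.22, 0, 0],
    [0.28, 0, 0],
    [0.34, 0, 0],
    [0.4, 0, 0],
    [0.46, 0, 0],
    [0.52, 0, 0],
    [0.58, 0, 0],
    [0.64, 0, 0],
    [0.7, 0, 0],
  ],
  turn=[
    [0, 0, 0],
    [0, 0, 0],
    [0, 0, 0],
    [0, 0, 0],
    [0, 0, 0],
    [0, 0, 0],
    [0, 0, 0],
    [0, 0, 0],
    [0, 0, 0],
    [0, 0, 0],
    [0, 0, 0],
    [0, 0, 0],
  ],
)

```text
time: 16.57
ee_pos: [0.4854, 0.0361, 0.014]
tcp_rot: [-3.141, 0.001, 1.77]
force: [2.1, -8.1, 8.0]
opening: 0.0527
grasp_force: 23.0
```

Call:
play_rows(
  hand=[-0.5, -0.5, -0.5, -0.5, -0.5, -0.5, -0.5, -0.5, -0.5, -0.5, -0.5, -0.5, -0.5, -0.5],
  dp=[
    [0.06, 0, 0],
    [0.12, 0, 0],
    [0.18, 0, 0],
    [0.24, 0, 0],
    [0.3, 0, 0],
    [0.36, 0, 0],
    [0.42, 0, 0],
    [0.47, 0, 0],
    [0.52, 0, 0],
    [0.55, 0, 0],
    [0.55, 0, 0],
    [0.55, 0, 0],
    [0.55, 0, 0],
    [0.55, 0, 0],
  ],
  turn=[
    [0, 0, 0],
    [0, 0, 0],
    [0, 0, 0],
    [0, 0, 0],
    [0, 0, 0],
    [0, 0, 0],
    [0, 0, 0],
    [0, 0, 0],
    [0, 0, 0],
    [0, 0, 0],
    [0, 0, 0],
    [0, 0, 0],
    [0, 0, 0],
    [0, 0, 0],
  ],
)

```text
time: 17.73
ee_pos: [0.4744, 0.0902, 0.014]
tcp_rot: [-3.141, 0.0, 1.77]
force: [0.9, 1.4, 9.6]
opening: 0.0523
grasp_force: 23.0
```

```bash
python3 look.py 6
```

```text
17.7333 [0.47435439 0.09023924 0.01400102] [-3.14071069e+00  5.73189674e-05  1.76984766e+00] 0.05229306026703635 23.008821308612823 [0.92215201 1.36760847 9.56563843]
scene jaw_left [([0.529, -0.056, 0.025], 0.39)]
scene jaw_right [([0.47, -0.066, 0.022], 0.74), ([0.683, -0.006, 0.004], 0.67)]
scene jaw_middle [([0.47, -0.068, 0.024], 0.74), ([0.507, -0.109, 0.022], 0.7)]
scene squeeze_point [([0.467, 0.091, 0.026], 0.76)]
scene lost_tin [([0.511, -0.118, -0.0], 0.67)]
side jaw_left [([0.787, -0.181, 0.003], 0.41)]
side jaw_right [([0.47, 0.088, 0.028], 0.27)]
side jaw_middle []
side squeeze_point [([0.47, 0.091, 0.032], 0.79)]
side lost_tin [([0.677, 0.152, 0.003], 0.54)]
```

View pics/c6.png

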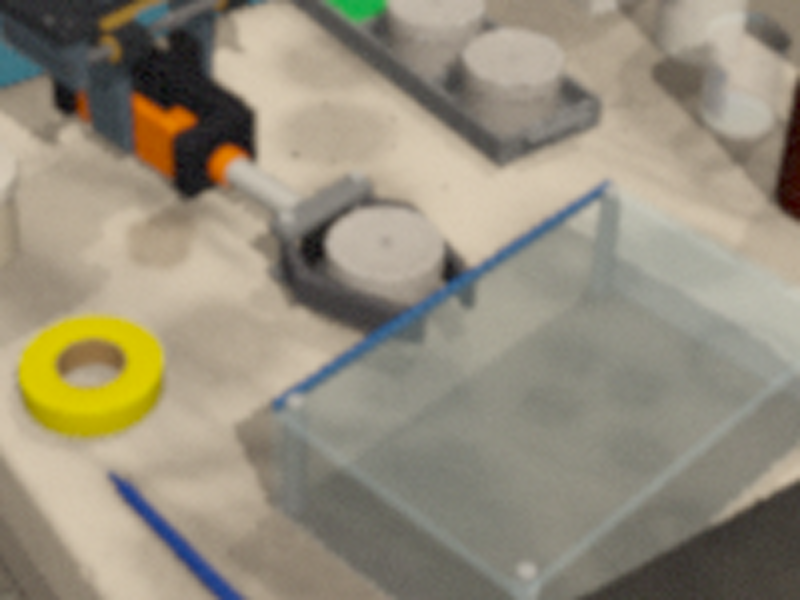

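The tin (387,245) is out, held in the jaws about 70 mm before the trim. Ease off to a light hold so the jaws open, then back the reacher away.

Call:
play_rows(
  hand=[-0.5, -0.5, -0.5, -0.5, -0.5, -0.5, -0.5, -0.5, -0.5, -0.5],
  dp=[
    [0, 0, 0],
    [0, 0, 0],
    [0, 0, 0],
    [0, 0, 0],
    [0, 0, 0],
    [0, 0, 0],
    [0, 0, 0],
    [0, 0, 0],
    [0, 0, 0],
    [0, 0, 0],
  ],
  turn=[
    [0, 0, 0],
    [0, 0, 0],
    [0, 0, 0],
    [0, 0, 0],
    [0, 0, 0],
    [0, 0, 0],
    [0, 0, 0],
    [0, 0, 0],
    [0, 0, 0],
    [0, 0, 0],
  ],
  squeeze=4,
)

```text
time: 19.17
ee_pos: [0.4722, 0.0898, 0.0132]
tcp_rot: [-3.137, -0.0, 1.769]
force: [-5.0, -0.7, 6.5]
opening: 0.062
grasp_force: 4.0
```

```bash
python3 look.py 7
```

```text
19.1667 [0.47216368 0.08983643 0.01319692] [-3.13653215e+00 -2.09503501e-04  1.76928468e+00] 0.062010447104589694 4.00214284658432 [-4.97125238 -0.73433595  6.46844785]
scene jaw_left [([0.529, -0.057, 0.022], 0.7)]
scene jaw_right [([0.47, -0.068, 0.021], 0.78)]
scene jaw_middle [([0.51, -0.109, 0.018], 0.84), ([0.677, 0.076, 0.003], 0.59)]
scene squeeze_point [([0.474, 0.091, 0.028], 0.95), ([0.526, -0.059, 0.021], 0.32)]
scene lost_tin [([0.515, -0.117, 0.0], 0.94)]
side jaw_left []
side jaw_right []
side jaw_middle [([0.47, 0.091, 0.031], 0.21)]
side squeeze_point [([0.469, 0.091, 0.031], 0.67)]
side lost_tin [([0.803, -0.095, -0.002], 0.67), ([0.678, 0.072, 0.001], 0.23)]
```

Call:
play_rows(
  hand=[-0.5, -0.5, -0.5, -0.5, -0.5, -0.5, -0.5, -0.5],
  dp=[
    [0, 0, 0],
    [0, 0, 0],
    [0, 0, 0],
    [0, 0, 0],
    [0, 0, 0],
    [0, 0, 0],
    [0, 0, 0],
    [0, 0, 0],
  ],
  turn=[
    [0, 0, 0],
    [0, 0, 0],
    [0, 0, 0],
    [0, 0, 0],
    [0, 0, 0],
    [0, 0, 0],
    [0, 0, 0],
    [0, 0, 0],
  ],
  squeeze=3,
)

```text
time: 20.43
ee_pos: [0.4722, 0.0898, 0.0132]
tcp_rot: [-3.136, -0.0, 1.769]
force: [-5.0, -0.8, 4.2]
opening: 0.0653
grasp_force: 3.0
```

Call:
play_rows(
  hand=[-0.5, -0.5, -0.5, -0.5, -0.5, -0.5, -0.5, -0.5, -0.5, -0.5, -0.5, -0.5],
  dp=[
    [0.03, 0, 0],
    [0.07, 0, 0],
    [0.12, 0, 0],
    [0.17, 0, 0],
    [0.22, 0, 0],
    [0.27, 0, 0],
    [0.32, 0, 0],
    [0.37, 0, 0],
    [0.42, 0, 0],
    [0.46, 0, 0],
    [0.48, 0, 0],
    [0.48, 0, 0],
  ],
  turn=[
    [0, 0, 0],
    [0, 0, 0],
    [0, 0, 0],
    [0, 0, 0],
    [0, 0, 0],
    [0, 0, 0],
    [0, 0, 0],
    [0, 0, 0],
    [0, 0, 0],
    [0, 0, 0],
    [0, 0, 0],
    [0, 0, 0],
  ],
  squeeze=4.5,
)

```text
time: 21.43
ee_pos: [0.4653, 0.1376, 0.0139]
tcp_rot: [3.142, -0.0, 1.77]
force: [-0.3, 0.5, -2.8]
opening: 0.0649
grasp_force: 4.5
```

```bash
python3 look.py 8
```

```text
21.4333 [0.46526928 0.13762023 0.01394058] [ 3.14157521e+00 -2.57245975e-05  1.76974537e+00] 0.06489879803747299 4.491116479039192 [-0.25228355  0.46325629 -2.78313801]
scene jaw_left [([0.522, -0.007, 0.023], 0.84)]
scene jaw_right [([0.465, -0.022, 0.022], 0.6)]
scene jaw_middle [([0.504, -0.058, 0.023], 0.85)]
scene squeeze_point [([0.464, 0.139, 0.028], 0.78)]
scene lost_tin [([0.511, -0.118, -0.001], 0.85), ([0.508, -0.062, 0.023], 0.29)]
side jaw_left []
side jaw_right []
side jaw_middle []
side squeeze_point [([0.467, 0.138, 0.033], 0.84)]
side lost_tin [([0.788, -0.181, 0.004], 0.47)]
```

View pics/c8.png

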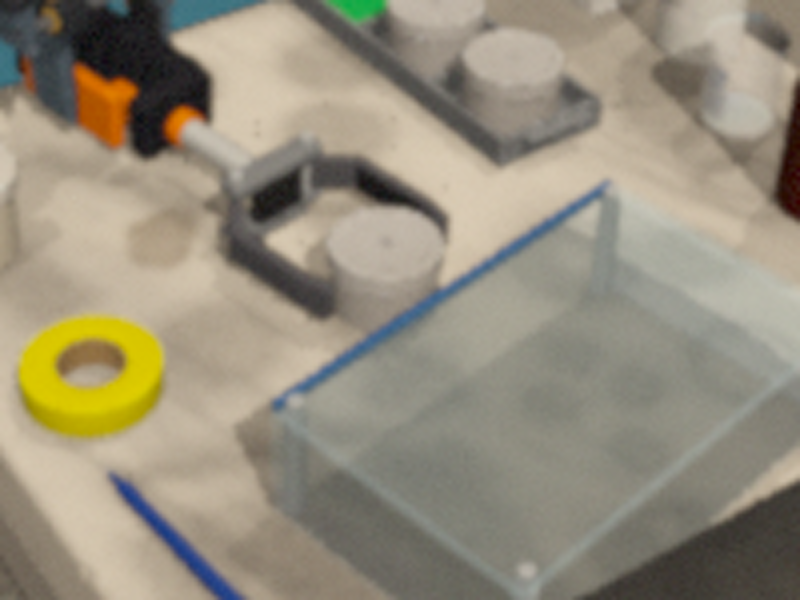

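The tin (387,245) stayed put and the reacher's jaws are open, backed off so a finger fits behind the tin. Let go, rise, go over the tin and turn the tool a quarter turn.

Call:
play_rows(
  hand=[0.6, 0.8, 1, 1, 1, 1],
  dp=[
    [0, 0, 0],
    [0, 0, 0],
    [0, 0, 0],
    [0, 0, 0],
    [0, 0, 0],
    [0, 0, 0],
  ],
  turn=[
    [0, 0, 0],
    [0, 0, 0],
    [0, 0, 0],
    [0, 0, 0],
    [0, 0, 0],
    [0, 0, 0],
  ],
)

```text
time: 22.53
ee_pos: [0.4654, 0.1372, 0.014]
tcp_rot: [3.141, 0.0, 1.769]
force: [-0.8, -0.0, -0.1]
opening: 0.0912
grasp_force: 0.0
```

Call:
play_rows(
  hand=[1, 1, 1, 1, 1, 1],
  dp=[
    [0, 0, -0.1],
    [0, 0, -0.25],
    [0, 0, -0.5],
    [0, 0, -0.8],
    [0, 0, -1],
    [0, 0, -1],
  ],
  turn=[
    [0, 0, 0],
    [0, 0, 0],
    [0, 0, 0],
    [0, 0, 0],
    [0, 0, 0],
    [0, 0, 0],
  ],
)

```text
time: 23.03
ee_pos: [0.4675, 0.1378, 0.1183]
tcp_rot: [3.136, -0.0, 1.769]
force: [1.7, 1.0, 0.9]
opening: 0.091
grasp_force: 0.0
```

Call:
play_rows(
  hand=[1, 1, 1, 1],
  dp=[
    [-0.2, 0, -0.3],
    [-0.5, 0, -0.6],
    [-0.8, 0, -0.8],
    [-0.86, 0, -0.8],
  ],
  turn=[
    [0, 0, 0],
    [0, 0, 0],
    [0, 0, 0],
    [0, 0, 0],
  ],
)

```text
time: 23.37
ee_pos: [0.4847, 0.0504, 0.1981]
tcp_rot: [3.136, 0.001, 1.768]
force: [1.6, -0.1, 1.3]
opening: 0.0912
grasp_force: 0.0
```

Call:
play_rows(
  hand=[1, 1, 1],
  dp=[
    [-0.3, 0, 0],
    [-0.6, 0, 0],
    [-0.86, 0, 0],
  ],
  turn=[
    [0, 0, 0],
    [0, 0, 0],
    [0, 0, 0],
  ],
)

```text
time: 23.62
ee_pos: [0.499, -0.0326, 0.1937]
tcp_rot: [-3.141, -0.0, 1.77]
force: [-0.1, 0.2, 0.4]
opening: 0.0908
grasp_force: 0.0
```

Call:
play_rows(
  hand=[1, 1, 1],
  dp=[
    [-0.3, 0, 0],
    [-0.6, 0, 0],
    [-0.86, -0.04, 0],
  ],
  turn=[
    [0, 0, 0],
    [0, 0, 0],
    [0, 0, 0],
  ],
)

```text
time: 23.87
ee_pos: [0.5124, -0.1179, 0.1935]
tcp_rot: [-3.141, -0.0, 1.769]
force: [0.4, 0.2, 0.1]
opening: 0.0908
grasp_force: 0.0
```

Call:
play_rows(
  hand=[1, 1, 1, 1, 1],
  dp=[
    [0, 0, 0],
    [0, 0, 0],
    [0, 0, 0],
    [0, 0, 0],
    [0, 0, 0],
  ],
  turn=[
    [0, 0, 0.2],
    [0, 0, 0.4],
    [0, 0, 0.6],
    [0, 0, 0.8],
    [0, 0, 1],
  ],
)

```text
time: 24.28
ee_pos: [0.5118, -0.1162, 0.1932]
tcp_rot: [-3.14, 0.0, 1.24]
force: [0.9, 0.3, 0.1]
opening: 0.0913
grasp_force: 0.0
```

Call:
play_rows(
  hand=[1, 1, 1, 1, 1],
  dp=[
    [0, 0, 0],
    [0, 0, 0],
    [0, 0, 0],
    [0, 0, 0],
    [0, 0, 0],
  ],
  turn=[
    [0, 0, 0.2],
    [0, 0, 0.4],
    [0, 0, 0.6],
    [0, 0, 0.8],
    [0, 0, 1],
  ],
)

```text
time: 24.7
ee_pos: [0.5118, -0.1161, 0.1932]
tcp_rot: [-3.141, 0.001, 0.717]
force: [-0.7, -0.2, -0.1]
opening: 0.091
grasp_force: 0.0
```

Call:
play_rows(
  hand=[1, 1, 1, 1, 1, 1, 1],
  dp=[
    [0, 0, 0],
    [0, 0, 0],
    [0, 0, 0],
    [0, 0, 0],
    [0, 0, 0],
    [0, 0, 0],
    [0, 0, 0],
  ],
  turn=[
    [0, 0, 0.2],
    [0, 0, 0.4],
    [0, 0, 0.6],
    [0, 0, 0.8],
    [0, 0, 1],
    [0, 0, 1],
    [0, 0, 1],
  ],
)

```text
time: 25.28
ee_pos: [0.512, -0.1162, 0.1935]
tcp_rot: [-3.141, 0.001, 0.202]
force: [0.1, 0.2, 0.8]
opening: 0.0914
grasp_force: 0.0
```

```bash
cat > look2.py <<'E'
from h import *
import sys
s=manip.observe();print(s['time'],s['ee_pos'],s['tcp_rot'],s['opening'],s['force'])
for n in['wrist','scene','side']:
  snap(n,n+sys.argv[1]+'.png')
  for t in['lost_tin','tray_tin_a','green_spot','carrier','reacher','jaw_left','jaw_right']:
    print(n,t,[(np.round(r['at'],3).tolist(),round(r['score'],2)) for r in cams.spot_point(n,t)][:3])
E
python3 look2.py 9
```

```text
25.2833 [ 0.51196516 -0.11622842  0.19345835] [-3.14123611e+00  6.63318770e-04  2.01808257e-01] 0.0913626654005167 [0.10423137 0.24082767 0.8282964 ]
wrist lost_tin [([0.508, -0.119, 0.001], 0.73)]
wrist tray_tin_a []
wrist green_spot [([0.51, -0.118, 0.002], 0.73)]
wrist carrier []
wrist reacher []
wrist jaw_left [([0.526, -0.011, 0.021], 0.7)]
wrist jaw_right [([0.469, -0.021, 0.024], 0.83)]
scene lost_tin [([0.511, -0.118, 0.001], 0.79), ([0.682, -0.007, 0.001], 0.39)]
scene tray_tin_a [([0.682, -0.008, 0.0], 0.63), ([0.68, 0.075, 0.004], 0.58)]
scene green_spot [([0.676, 0.15, 0.002], 0.61), ([0.467, -0.02, 0.02], 0.38)]
scene carrier [([0.683, 0.073, 0.0], 0.97), ([0.524, -0.27, -0.001], 0.26)]
scene reacher [([0.468, 0.136, 0.001], 0.65)]
scene jaw_left [([0.521, -0.015, 0.023], 0.69)]
scene jaw_right [([0.465, -0.019, 0.023], 0.79)]
side lost_tin [([0.512, -0.118, 0.0], 0.88), ([0.677, 0.072, 0.005], 0.74)]
side tray_tin_a [([0.685, -0.01, 0.006], 0.86), ([0.681, 0.071, 0.005], 0.81)]
side green_spot [([0.676, 0.151, 0.002], 0.52)]
side carrier [([0.677, 0.07, 0.003], 0.88), ([0.79, -0.18, 0.001], 0.21)]
side reacher [([0.46, 0.14, -0.002], 0.74), ([0.515, -0.268, -0.002], 0.49)]
side jaw_left [([0.524, -0.01, 0.021], 0.49)]
side jaw_right [([0.47, -0.02, 0.023], 0.42)]
```

View pics/wrist9.png

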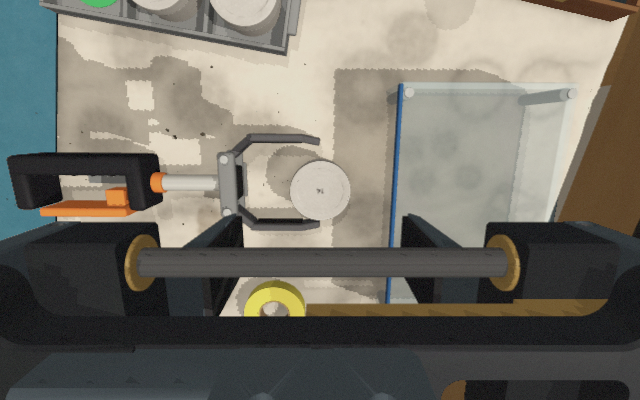

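Wrist view: tin at (320,190) between the open jaw tips, with the trim at column 395. Partly close the fingers to keep clear of the shelf edge, then go down and grip the upper half of the tin.

Call:
play_rows(
  hand=[0.76, 0.76, 0.76, 0.76, 0.76],
  dp=[
    [-0.01, 0.01, 0.2],
    [-0.01, 0.02, 0.5],
    [-0.01, 0.02, 0.8],
    [-0.01, 0.02, 1],
    [-0.01, 0.02, 1],
  ],
  turn=[
    [0, 0, 0],
    [0, 0, 0],
    [0, 0, 0],
    [0, 0, 0],
    [0, 0, 0],
  ],
)

```text
time: 26.9
ee_pos: [0.5093, -0.118, 0.0904]
tcp_rot: [-3.139, 0.005, 0.199]
force: [-1.2, -0.2, -0.6]
opening: 0.0804
grasp_force: 0.0
```

Call:
play_rows(
  hand=[0.76, 0.76, 0.76, 0.76, 0.76, 0.76],
  dp=[
    [0, 0, 0.15],
    [0, 0, 0.3],
    [0, 0, 0.45],
    [0, 0, 0.58],
    [0, 0, 0.68],
    [0, 0, 0.68],
  ],
  turn=[
    [0, 0, 0],
    [0, 0, 0],
    [0, 0, 0],
    [0, 0, 0],
    [0, 0, 0],
    [0, 0, 0],
  ],
)

```text
time: 27.4
ee_pos: [0.5111, -0.1185, 0.0249]
tcp_rot: [-3.141, 0.002, 0.199]
force: [-1.5, -0.2, -0.2]
opening: 0.0808
grasp_force: 0.0
```

Call:
play_rows(
  hand=[0.5, 0.2, 0, 0, 0, 0, 0, 0],
  dp=[
    [0, 0, 0],
    [0, 0, 0],
    [0, 0, 0],
    [0, 0, 0],
    [0, 0, 0],
    [0, 0, 0],
    [0, 0, 0],
    [0, 0, 0],
  ],
  turn=[
    [0, 0, 0],
    [0, 0, 0],
    [0, 0, 0],
    [0, 0, 0],
    [0, 0, 0],
    [0, 0, 0],
    [0, 0, 0],
    [0, 0, 0],
  ],
  squeeze=20,
)

```text
time: 28.07
ee_pos: [0.5123, -0.1188, 0.0266]
tcp_rot: [3.141, -0.001, 0.199]
force: [-1.3, 2.1, 7.3]
opening: 0.0609
grasp_force: 20.0
```

Call:
play_rows(
  hand=[0, 0, 0, 0, 0, 0, 0, 0],
  dp=[
    [0, 0, -0.05],
    [0, 0, -0.15],
    [0, 0, -0.3],
    [0, 0, -0.5],
    [0, 0, -0.7],
    [0, 0, -0.9],
    [0, 0, -1],
    [0, 0, -1],
  ],
  turn=[
    [0, 0, 0],
    [0, 0, 0],
    [0, 0, 0],
    [0, 0, 0],
    [0, 0, 0],
    [0, 0, 0],
    [0, 0, 0],
    [0, 0, 0],
  ],
)

```text
time: 28.73
ee_pos: [0.513, -0.119, 0.1285]
tcp_rot: [3.14, -0.004, 0.199]
force: [0.1, -0.8, -0.3]
opening: 0.0613
grasp_force: 20.0
```

```bash
python3 look2.py 10
python3 - <<'E'
import cv2,numpy as np
a=cv2.imread('pics/scene10.png')[170:320,225:425];b=cv2.imread('pics/wrist10.png')
cv2.imwrite('pics/c10.png',np.vstack([cv2.resize(a,(400,300)),cv2.resize(b,(400,250))]))
E
```

```text
28.7333 [ 0.51301589 -0.11904362  0.12851487] [ 3.13975601 -0.00359378  0.19851213] 0.061324156341973725 [ 0.13032531 -0.76232731 -0.32594835]
wrist lost_tin [([0.509, -0.122, 0.103], 0.66)]
wrist tray_tin_a []
wrist green_spot [([0.502, -0.195, 0.066], 0.68)]
wrist carrier []
wrist reacher [([0.468, 0.139, -0.0], 0.67)]
wrist jaw_left [([0.526, -0.012, 0.022], 0.78), ([0.504, -0.194, 0.064], 0.49)]
wrist jaw_right [([0.469, -0.02, 0.022], 0.53)]
scene lost_tin [([0.511, -0.121, 0.099], 0.9)]
scene tray_tin_a [([0.804, -0.089, -0.0], 0.7), ([0.679, 0.076, 0.008], 0.48)]
scene green_spot [([0.79, -0.184, -0.001], 0.31)]
scene carrier [([0.683, 0.073, -0.001], 0.74), ([0.79, -0.182, -0.002], 0.24)]
scene reacher [([0.466, 0.138, -0.0], 0.65), ([0.682, 0.077, 0.008], 0.5)]
scene jaw_left [([0.521, -0.011, 0.02], 0.63)]
scene jaw_right [([0.466, -0.019, 0.02], 0.63)]
side lost_tin [([0.512, -0.123, 0.102], 0.63)]
side tray_tin_a [([0.684, -0.01, 0.01], 0.91), ([0.68, 0.074, 0.004], 0.63)]
side green_spot [([0.803, -0.095, -0.006], 0.67), ([0.463, 0.14, -0.001], 0.58), ([0.68, 0.071, 0.005], 0.56)]
side carrier [([0.678, 0.072, 0.003], 0.69), ([0.677, 0.152, 0.003], 0.2)]
side reacher [([0.464, 0.139, 0.0], 0.97)]
side jaw_left [([0.514, -0.12, 0.1], 0.69), ([0.461, 0.138, -0.004], 0.64), ([0.527, -0.01, 0.023], 0.54)]
side jaw_right [([0.472, -0.023, 0.026], 0.61), ([0.686, -0.011, 0.005], 0.35)]
```

View pics/c10.png

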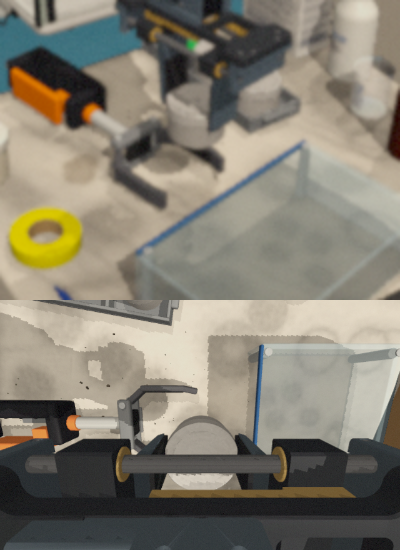

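The tin is held level between the fingers, its underside about 27 mm below the TCP; the reacher lies on the table, jaws open. Rise, turn and carry it over the green pocket.

Call:
play_rows(
  hand=[0, 0, 0, 0, 0],
  dp=[
    [0, 0, -0.2],
    [0, 0, -0.4],
    [0, 0, -0.6],
    [0, 0, -0.7],
    [0, 0, -0.7],
  ],
  turn=[
    [0, 0, -0.18],
    [0, 0, -0.36],
    [0, 0, -0.54],
    [0, 0, -0.72],
    [0, 0, -0.9],
  ],
)

```text
time: 30.35
ee_pos: [0.513, -0.119, 0.1985]
tcp_rot: [3.139, -0.002, 0.674]
force: [-0.4, 0.3, 1.0]
opening: 0.061
grasp_force: 20.0
```

Call:
play_rows(
  hand=[0, 0, 0, 0, 0],
  dp=[
    [0, 0, 0],
    [0, 0, 0],
    [0, 0, 0],
    [0, 0, 0],
    [0, 0, 0],
  ],
  turn=[
    [0, 0, -0.18],
    [0, 0, -0.36],
    [0, 0, -0.54],
    [0, 0, -0.72],
    [0, 0, -0.9],
  ],
)

```text
time: 30.77
ee_pos: [0.5117, -0.1187, 0.1959]
tcp_rot: [-3.142, 0.0, 1.146]
force: [-0.1, -0.2, -0.1]
opening: 0.0611
grasp_force: 20.0
```

Call:
play_rows(
  hand=[0, 0, 0, 0, 0, 0],
  dp=[
    [0, 0, 0],
    [0, 0, 0],
    [0, 0, 0],
    [0, 0, 0],
    [0, 0, 0],
    [0, 0, 0],
  ],
  turn=[
    [0, 0, -0.18],
    [0, 0, -0.36],
    [0, 0, -0.54],
    [0, 0, -0.72],
    [0, 0, -0.91],
    [0, 0, -0.91],
  ],
)

```text
time: 31.27
ee_pos: [0.5117, -0.1187, 0.1959]
tcp_rot: [-3.142, 0.0, 1.622]
force: [0.2, -0.4, -0.8]
opening: 0.0612
grasp_force: 20.0
```

Call:
play_rows(
  hand=[0, 0, 0, 0],
  dp=[
    [0.2, 0.14, 0],
    [0.43, 0.29, 0],
    [0.66, 0.45, 0],
    [0.87, 0.59, 0],
  ],
  turn=[
    [0, 0, 0],
    [0, 0, 0],
    [0, 0, 0],
    [0, 0, 0],
  ],
)

```text
time: 31.6
ee_pos: [0.5673, -0.0278, 0.196]
tcp_rot: [3.141, -0.0, 1.613]
force: [-0.3, -0.5, -0.1]
opening: 0.0614
grasp_force: 20.0
```

Call:
play_rows(
  hand=[0, 0, 0, 0],
  dp=[
    [0.2, 0.14, 0],
    [0.43, 0.29, 0],
    [0.66, 0.45, 0],
    [0.87, 0.59, 0],
  ],
  turn=[
    [0, 0, 0],
    [0, 0, 0],
    [0, 0, 0],
    [0, 0, 0],
  ],
)

```text
time: 31.93
ee_pos: [0.6222, 0.0621, 0.1959]
tcp_rot: [3.141, -0.0, 1.614]
force: [-0.4, -0.7, -0.7]
opening: 0.0612
grasp_force: 20.0
```

Call:
play_rows(
  hand=[0, 0, 0, 0, 0, 0, 0, 0],
  dp=[
    [0.2, 0.14, 0],
    [0.4, 0.27, 0],
    [0.6, 0.4, 0],
    [0.75, 0.5, 0],
    [0.87, 0.59, 0],
    [0.87, 0.59, 0],
    [0.87, 0.59, 0],
    [0.87, 0.59, 0],
  ],
  turn=[
    [0, 0, 0],
    [0, 0, 0],
    [0, 0, 0],
    [0, 0, 0],
    [0, 0, 0],
    [0, 0, 0],
    [0, 0, 0],
    [0, 0, 0],
  ],
)

```text
time: 32.6
ee_pos: [0.6759, 0.1497, 0.1957]
tcp_rot: [-3.141, 0.0, 1.616]
force: [-0.1, 0.2, -0.3]
opening: 0.0611
grasp_force: 20.0
```

```bash
sed -i "s/\['lost_tin',.*\]:/['lost_tin','tray_tin_a','green_spot','carrier']:/" look2.py; python3 look2.py 11;  python3 - <<'E'
import cv2,numpy as np
a=cv2.imread('pics/scene11.png')[140:290,225:425];b=cv2.imread('pics/wrist11.png')
cv2.imwrite('pics/c11.png',np.vstack([cv2.resize(a,(400,300)),cv2.resize(b,(400,250))]))
E
```

```text
32.6 [0.67591664 0.1496859  0.19573948] [-3.14103682e+00  2.02583960e-04  1.61625909e+00] 0.06109260847824312 [-0.06199341  0.21699014 -0.29951833]
wrist lost_tin [([0.672, 0.144, 0.174], 0.76)]
wrist tray_tin_a []
wrist green_spot [([0.679, 0.153, 0.006], 0.67)]
wrist carrier []
scene lost_tin [([0.674, 0.146, 0.17], 0.9)]
scene tray_tin_a [([0.679, 0.074, 0.006], 0.83), ([0.68, -0.008, 0.002], 0.74)]
scene green_spot [([0.674, 0.149, 0.003], 0.52)]
scene carrier [([0.682, 0.072, 0.003], 0.92)]
side lost_tin [([0.68, 0.146, 0.168], 0.6), ([0.514, -0.267, -0.004], 0.47), ([0.524, -0.011, 0.023], 0.16)]
side tray_tin_a [([0.685, -0.007, 0.006], 0.92), ([0.678, 0.072, 0.004], 0.68)]
side green_spot []
side carrier [([0.677, 0.074, 0.002], 0.74)]
```

Call:
play_rows(
  hand=[0, 0, 0, 0, 0, 0, 0],
  dp=[
    [0.02, 0.01, 0.2],
    [0.05, 0.01, 0.45],
    [0.05, 0.01, 0.7],
    [0.05, 0.01, 0.9],
    [0.05, 0.01, 1],
    [0.05, 0.01, 1],
    [0.05, 0.01, 1],
  ],
  turn=[
    [0, 0, 0],
    [0, 0, 0],
    [0, 0, 0],
    [0, 0, 0],
    [0, 0, 0],
    [0, 0, 0],
    [0, 0, 0],
  ],
)

```text
time: 33.93
ee_pos: [0.6773, 0.1554, 0.0962]
tcp_rot: [-3.141, 0.0, 1.617]
force: [0.7, 0.3, 0.3]
opening: 0.0611
grasp_force: 20.0
```

Call:
play_rows(
  hand=[0, 0, 0, 0, 0],
  dp=[
    [0, 0, 0.1],
    [0, 0, 0.2],
    [0, 0, 0.3],
    [0, 0, 0.35],
    [0, 0, 0.35],
  ],
  turn=[
    [0, 0, 0],
    [0, 0, 0],
    [0, 0, 0],
    [0, 0, 0],
    [0, 0, 0],
  ],
)

```text
time: 34.35
ee_pos: [0.6762, 0.1552, 0.0593]
tcp_rot: [-3.14, 0.0, 1.617]
force: [-0.0, -0.1, -0.5]
opening: 0.0612
grasp_force: 20.0
```

```bash
python3 look2.py 12;  python3 - <<'E'
import cv2,numpy as np
a=cv2.imread('pics/scene12.png')[150:250,270:390];b=cv2.imread('pics/wrist12.png')[0:280,160:480];c=cv2.imread('pics/side12.png')[140:260,250:350]
cv2.imwrite('pics/c12.png',np.hstack([np.vstack([cv2.resize(a,(360,300)),cv2.resize(b,(360,300))]),cv2.resize(c,(400,600))]))
E
```

```text
34.35 [0.67621432 0.15518268 0.05929879] [-3.13951255e+00  3.22147426e-04  1.61747378e+00] 0.06119547036674304 [-0.00944908 -0.05664605 -0.54176664]
wrist lost_tin [([0.675, 0.15, 0.035], 0.74)]
wrist tray_tin_a []
wrist green_spot []
wrist carrier []
scene lost_tin [([0.677, 0.15, 0.035], 0.94)]
scene tray_tin_a [([0.679, 0.076, 0.005], 0.96), ([0.684, -0.01, 0.001], 0.69)]
scene green_spot [([0.674, 0.149, 0.004], 0.67)]
scene carrier [([0.686, 0.071, 0.005], 0.56)]
side lost_tin [([0.682, 0.153, 0.033], 0.66)]
side tray_tin_a [([0.685, -0.01, 0.008], 0.96)]
side green_spot []
side carrier [([0.675, 0.073, 0.0], 0.57)]
```

View pics/c12.png

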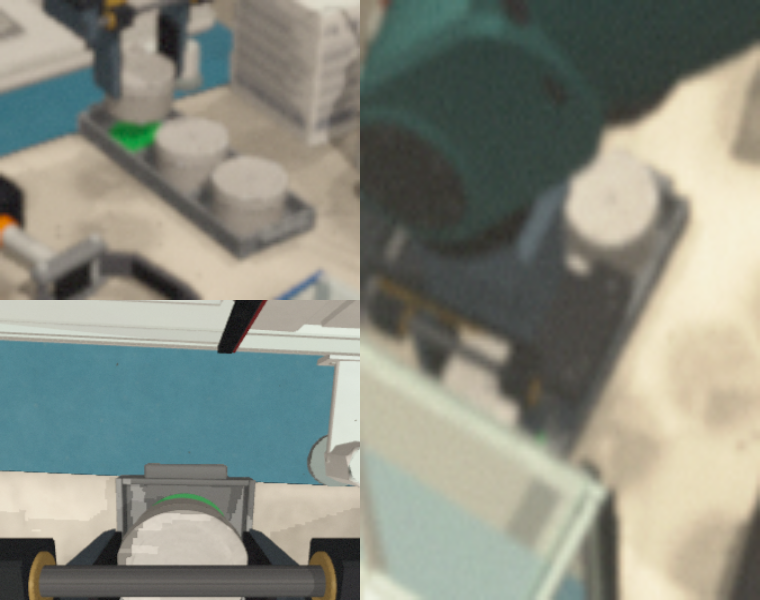

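The tin hangs centred over the pocket with the green visible behind it (wrist crop 187,500); the pocket centre is perhaps 2 mm further to +x. Lower it gently.

Call:
play_rows(
  hand=[0, 0, 0, 0, 0, 0, 0, 0],
  dp=[
    [0, 0.02, 0],
    [0, 0.02, 0.05],
    [0, 0.02, 0.1],
    [0, 0.02, 0.15],
    [0, 0.02, 0.2],
    [0, 0.02, 0.24],
    [0, 0.02, 0.24],
    [0, 0.02, 0.24],
  ],
  turn=[
    [0, 0, 0],
    [0, 0, 0],
    [0, 0, 0],
    [0, 0, 0],
    [0, 0, 0],
    [0, 0, 0],
    [0, 0, 0],
    [0, 0, 0],
  ],
)

```text
time: 35.77
ee_pos: [0.6789, 0.1554, 0.0365]
tcp_rot: [-3.141, 0.0, 1.618]
force: [-0.3, -0.1, -0.7]
opening: 0.061
grasp_force: 20.0
```

Call:
play_rows(
  hand=[0, 0, 0, 0, 0, 0],
  dp=[
    [0, 0, 0.01],
    [0, 0, 0.02],
    [0, 0, 0.03],
    [0, 0, 0.04],
    [0, 0, 0.04],
    [0, 0, 0.04],
  ],
  turn=[
    [0, 0, 0],
    [0, 0, 0],
    [0, 0, 0],
    [0, 0, 0],
    [0, 0, 0],
    [0, 0, 0],
  ],
)

```text
time: 36.27
ee_pos: [0.6791, 0.1554, 0.0329]
tcp_rot: [-3.142, 0.0, 1.617]
force: [-0.0, 0.2, -0.2]
opening: 0.0614
grasp_force: 20.0
```

```bash
python3 look2.py 13 | grep -v tray
```

```text
36.2667 [0.67907625 0.15543231 0.032916  ] [-3.14154395e+00  2.58090128e-07  1.61744479e+00] 0.0614022519534902 [-0.00950921  0.19018534 -0.18287822]
wrist lost_tin [([0.677, 0.152, 0.008], 0.77)]
wrist green_spot []
wrist carrier []
scene lost_tin [([0.679, 0.15, 0.004], 0.86), ([0.466, 0.141, 0.028], 0.42)]
scene green_spot []
scene carrier [([0.683, 0.074, 0.002], 0.68)]
side lost_tin [([0.682, 0.151, 0.006], 0.48)]
side green_spot [([0.68, 0.073, 0.007], 0.45)]
side carrier []
```

Call:
play_rows(
  hand=[0, 0, 0, 0, 0, 0],
  dp=[
    [0, 0, 0.01],
    [0, 0, 0.02],
    [0, 0, 0.025],
    [0, 0, 0.025],
    [0, 0, 0.025],
    [0, 0, 0.025],
  ],
  turn=[
    [0, 0, 0],
    [0, 0, 0],
    [0, 0, 0],
    [0, 0, 0],
    [0, 0, 0],
    [0, 0, 0],
  ],
)

```text
time: 37.52
ee_pos: [0.6791, 0.1554, 0.0307]
tcp_rot: [-3.142, 0.0, 1.618]
force: [-2.7, -1.9, 5.0]
opening: 0.0607
grasp_force: 20.0
```

On the floor (5 N upward). Release and rise.

Call:
play_rows(
  hand=[0.45, 0.6, 0.8, 1, 1, 1],
  dp=[
    [0, 0, 0],
    [0, 0, 0],
    [0, 0, 0],
    [0, 0, 0],
    [0, 0, 0],
    [0, 0, 0],
  ],
  turn=[
    [0, 0, 0],
    [0, 0, 0],
    [0, 0, 0],
    [0, 0, 0],
    [0, 0, 0],
    [0, 0, 0],
  ],
)

```text
time: 38.02
ee_pos: [0.6791, 0.1554, 0.0304]
tcp_rot: [-3.142, 0.0, 1.617]
force: [-0.4, -0.1, -0.0]
opening: 0.0911
grasp_force: 0.0
```

Call:
play_rows(
  hand=[1, 1, 1, 1, 1, 1],
  dp=[
    [0, 0, -0.1],
    [0, 0, -0.25],
    [0, 0, -0.5],
    [0, 0, -0.8],
    [0, 0, -1],
    [0, 0, -1],
  ],
  turn=[
    [0, 0, 0],
    [0, 0, 0],
    [0, 0, 0],
    [0, 0, 0],
    [0, 0, 0],
    [0, 0, 0],
  ],
)

```text
time: 38.52
ee_pos: [0.6819, 0.156, 0.137]
tcp_rot: [3.134, -0.001, 1.618]
force: [0.2, 0.6, 0.4]
opening: 0.0914
grasp_force: 0.0
```

Call:
play_rows(
  hand=[1, 1, 1, 1, 1],
  dp=[
    [0, 0, -0.3],
    [0, 0, -0.6],
    [0, 0, -0.9],
    [0, 0, -1],
    [0, 0, -1],
  ],
  turn=[
    [0, 0, 0],
    [0, 0, 0],
    [0, 0, 0],
    [0, 0, 0],
    [0, 0, 0],
  ],
)

```text
time: 38.93
ee_pos: [0.6806, 0.1557, 0.2346]
tcp_rot: [3.136, -0.001, 1.617]
force: [0.7, 0.1, 0.1]
opening: 0.0915
grasp_force: 0.0
```

```bash
sed -i "s/'carrier'\]/'carrier','reacher']/" look2.py; python3 look2.py 14
python3 - <<'E'
import cv2,numpy as np
a=cv2.imread('pics/scene14.png')[140:290,210:410];b=cv2.imread('pics/wrist14.png')
cv2.imwrite('pics/c14.png',np.vstack([cv2.resize(a,(480,300)),cv2.resize(b,(480,300))]))
E
```

```text
38.9333 [0.68056121 0.1557327  0.23457958] [ 3.13621054e+00 -8.01920412e-04  1.61744727e+00] 0.09150751442081408 [0.70198193 0.06783089 0.0652162 ]
wrist lost_tin [([0.676, 0.15, 0.006], 0.83)]
wrist tray_tin_a [([0.679, 0.072, 0.003], 0.94), ([0.682, -0.009, 0.004], 0.87)]
wrist green_spot []
wrist carrier []
wrist reacher [([0.468, 0.138, 0.002], 0.69)]
scene lost_tin [([0.682, 0.151, 0.003], 0.68)]
scene tray_tin_a [([0.683, -0.007, 0.003], 0.9), ([0.677, 0.074, 0.005], 0.7), ([0.803, -0.087, 0.003], 0.3)]
scene green_spot [([0.467, 0.136, 0.03], 0.75)]
scene carrier [([0.683, 0.074, 0.002], 0.95)]
scene reacher [([0.468, 0.137, -0.002], 0.94)]
side lost_tin [([0.683, 0.151, 0.006], 0.57), ([0.807, -0.092, -0.003], 0.5)]
side tray_tin_a [([0.685, -0.008, 0.004], 0.6), ([0.68, 0.072, 0.007], 0.6)]
side green_spot [([0.681, 0.072, 0.005], 0.72)]
side carrier []
side reacher [([0.463, 0.141, -0.005], 0.67), ([0.681, -0.01, 0.007], 0.16)]
```

View pics/c14.png

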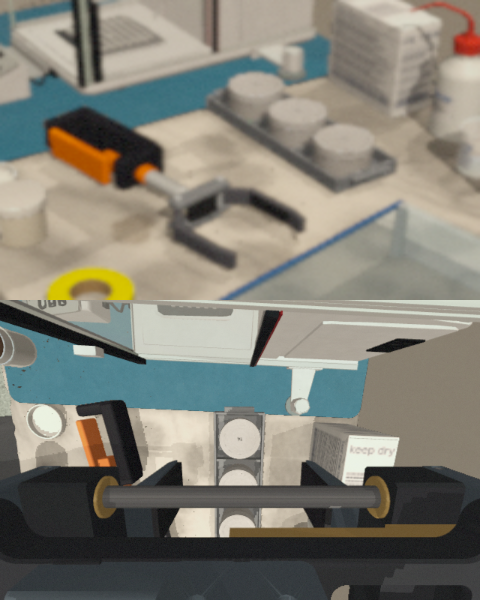

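The tin sits flat in the end pocket, at (255,90) in the upper crop and (240,437) in the wrist view. The reacher lies flat with its jaws open, and the gripper is clear.

```bash
python3 -c "
from h import *
print(finish_job())"
```

```text
the job is handed in; nothing more can be done
None
```

The tin now stands flat in the green-spot pocket, the reacher lies flat with its jaws open, and the job was handed in at about 39 s; no verdict came back.

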